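# Twist-lock the lid on a packing canister

### The job

Close the white canister with the smaller of the two black lids: line its lugs up with the slots in the mouth, press it down and twist it a quarter turn clockwise, seen from above, so that it stays locked, without forcing it against anything. Then let go, and leave the larger lid, the two small jars and the label roll where they are.

Things in the scene. Friction and masses are not known exactly. Their poses are not given: they have to be found in the camera images.
- canister: White canister 96 mm across, 110 mm high, held fast upright in a 110 mm square, 30 mm high wooden block; it cannot move. Origin at the centre of its underside on the bench, z up. An upright rib 8 mm wide on the outer wall marks each slot (+x and -x).
- canister_mouth (a point): Centre of the canister's mouth, level with the rim top, 110 mm above the bench; z up. A steel flange 5 mm thick leaves a round hole 60 mm across with two slots 22 mm wide, reaching 42 mm from the axis, on the +x and -x sides. Below the flange, lugs can turn only clockwise seen from above, to stops about 97 degrees from the slots. Forcing them past a stop counts as damage.
- seal_plate (a joint): Travel (m) of the sprung grey plate, 52 mm across, inside the mouth: 0 is up, 10 mm below the rim; it goes down 11 mm, pushing back with 3 N at first and 7 N at the bottom. A lid that is not locked is pushed back up by it.
- lid_bar (a point): Smaller black lid, loose, right way up: centre of its grey grip bar, 43 mm above the lid's underside. z up, x along the bar. Bar 60 mm long, 16 thick, 34 high (top 17 mm above this point), on a disc 92 mm across, 7 thick, whose top is 16 mm below this point. Pressed right down in the canister this point is 23 mm above the rim; locked and let go about 25 mm; not locked about 33 mm.
- lid_lugs (a point): On the smaller lid's axis, at the undersides of its lugs, 35 mm below the bar's centre; same axes. Two lugs 12 mm wide, 5 mm thick reach 37 mm from the axis along +x and -x, in line with the bar, from a plug 55 mm across whose foot tapers to 42 mm, 8 mm lower. Works either way round. About 0.12 kg.
- wide_lid_bar (a point): Centre of the grip bar of the larger black lid, of the same form (disc 116 mm across, plug 80 mm across, 60 mm high in all, same bar): too wide for this canister. Leave it.
- jar_a_center (a point): Centre of a small closed green glass jar with black lid, 60 mm across, 56 mm high. Leave it.
- jar_b_center (a point): Centre of another such jar, 60 mm across, 56 mm high. Leave it.
- label_roll_center (a point): Centre of a paper label roll lying flat, 76 mm across, 30 mm high. Leave it.
There are look-alikes about, which are no part of the job. Leave any orange or turquoise look-alike of the part that bears lid_bar alone.

How it is judged:
By the outcome, as a careful person would: the job done as asked, in the order asked, and still so for the second after the job is handed in, with the robot touching nothing.
It also fails if it takes over 45 s, if anything falls off the work surface, if the arm or the gripper's body presses on something with over 40 N, if the wrist force passes 120 N, or if a joint passes its speed limit or range.

### The arm

A 6-joint arm with a two-finger parallel gripper is mounted at the origin on the work surface. World frame = base frame: x ahead of the robot, y to its left, z up, the work surface at z = 0. Lengths are in m, angles in rad, forces in N, time in s.
With the tool pointing down it reaches from about 0.375 to 0.975 m from the base axis. Payload 3.8 kg.
Tool frame: the origin (TCP) lies midway between the tips of the shut fingers; the grasp point (between the pads) lies 19 mm behind it; z points along the fingers, y is the line along which they close (so a half turn about z gives the same grasp; the last joint's range is limited). The gripper opens to 85 mm and grips with 20 to 120 N. Pads are 22 mm wide; open, the fingers measure 114 mm over their backs; the gripper's body (76 mm by 85 mm) begins 54 mm behind the grasp point. The pads swing forward as they close: fully open they stand 13 mm farther back than shut.
Start: joints at [-1.294, 0.264, 1.604, -0, 1.274, -0.037], TCP at [0.208, -0.642, 0.231] pointing down, gripper open.
Joint ranges: [-2.63, 2.63], [-0.94, 2.18], [0.31, 2.57], [-1.31, 4.45], [0, 2.66], [-2.55, 2.55]. Speed limits (rad/s): [2.57, 2.57, 3.14, 3.14, 3.14, 3.14].

### API

Orientations are given as a rotation vector (axis times angle).
In Python, from workcell import bot gives the robot as it stands.
- The arm moves only by the tool step_arm, never from a script. Its argument "motion" is a list of rows, each a list of 5 numbers: the finger opening in cm, from 0 to 8.54, then the shift along the tool's x, y, z in cm, then the turn about the tool's z in degrees. In form: [[claw, dx, dy, dz, twist], ...]. A call has 1 to 20 rows; each row is the pose to reach, as a shift and turn from the pose commanded when the call began, along the tool's axes at that moment; what a row does not reach only later rows make up. A row lasts 1/10 s, in which the tool goes at most 50 mm and 8.59 degrees, less where a joint would pass 70% of its speed; a pose out of reach is approached as far as the arm can. A call with a gripper value outside its range is refused whole. The fingers move at their own pace and stop on an object; "force" is the grip in N (left out, the last holds). Time passes only in rows, so rows that repeat a pose let the fingers close. It gives the time, the measured TCP pose, the force, the opening and the grip force at its end, in the units of the state.
- bot.read_state(): the state, without advancing time (a new reading comes with each control period).
- bot.read_camera(name): name is "side" or "top" or "wrist"; returns (picture, depth): 420x560x3 uint8, red, green, blue; 420x560 float32, m along the optical axis (not along the pixel's ray), 0 where there is no reading.
- bot.calibration(name): a dict with "mtx" (3x3 intrinsics, pixels), "origin" and "orientation" of the camera in the world; the wrist camera has in their place "T_tool_cam" (4x4, takes a point from camera to tool coordinates, whose origin is the TCP and whose axes are the flange's). Camera axes: x right, y up, looking along -z (the intrinsics and any distortion apply to the point x, -y, -z); pixel columns grow to the right and rows downward; lengths in m; the calibration is good to about 2 mm. A picture is of the moment at which its call begins: read the wrist's pose just before it. calibration takes no time and is no camera call.
- bot.finish_job(): hands the job in; it is judged then, once.
The state is a dict: "time": time; "q": joint angles; "joint_vel": joint speeds; "joint_torque": joint torques, N m; "tool_pos": TCP position; "tcp_rot": TCP orientation; "wrist_force": force on the tool from outside, world axes, zero at the start; "torque": the same for the moment, N m; "width": opening from 0.0 (shut) to 1.0 (fully open); "grip_force": force on a finger pad.
Only numpy, scipy, OpenCV 4.12 (cv2) and the standard library are available. Lean on these libraries where they do the work, as an engineer would, in place of code of your own. Each camera call takes 0.05 s, during which the arm holds its last target. There are 200 camera calls.

## Working session

There is one attempt and no reset: what is moved stays moved. The work goes in short steps, Python scripts to look and compute and a tool call to move; the robot and the scene stay as the last step left them, time stands still between calls to the robot, and variables do not carry over. Pictures are saved under pics/ and viewed, at most 10 in all, crops included, and the job is handed in when it is done.

Besides the shell and the picture viewer there is one more tool, called after "Call:" by a JSON object that holds its "op" and its "data". step_arm: Moves the arm, as the interface text tells. Its arguments: {"type":"object","properties":{"motion":{"type":"array","items":{"type":"array","items":{"type":"number"}}},"force":{"type":"number"}},"required":["motion"]}

```bash
mkdir -p pics
cat > h.py <<'E'
from workcell import bot
import numpy as np, cv2
from scipy.spatial.transform import Rotation as R
def cam(name):
    s=bot.read_state(); im,d=bot.read_camera(name); c=bot.calibration(name)
    if name=='wrist':
        T=np.eye(4);T[:3,:3]=R.from_rotvec(s['tcp_rot']).as_matrix();T[:3,3]=s['tool_pos']
        T=T@np.array(c['T_tool_cam'])
    else:
        T=np.eye(4);o=np.array(c['orientation'],float)
        T[:3,:3]=o if o.shape==(3,3) else R.from_rotvec(o).as_matrix();T[:3,3]=c['origin']
    return im,d,np.array(c['mtx']),T,s
def ray(uv,K,T):
    uv=np.atleast_2d(np.array(uv,float))
    p=np.c_[(uv[:,0]-K[0,2])/K[0,0],-(uv[:,1]-K[1,2])/K[1,1],-np.ones(len(uv))]
    return p@T[:3,:3].T
def plane(uv,z,K,T):
    r=ray(uv,K,T); return T[:3,3]+r*((z-T[2,3])/r[:,2:3])
def cloud(d,K,T):
    v,u=np.mgrid[:d.shape[0],:d.shape[1]]
    P=T[:3,3]+ray(np.c_[u.ravel(),v.ravel()],K,T)*d.reshape(-1,1)
    return P.reshape(*d.shape,3)
def save(im,n): cv2.imwrite('pics/'+n,im[:,:,::-1])
E
python3 - <<'E'
from h import *
for n in ['top','side']:
    im,d,K,T,s=cam(n); save(im,n+'0.png'); np.savez(n+'0.npz',im=im,d=d,K=K,T=T); print(n,T.round(3).tolist(),K.tolist(), bot.calibration(n).keys())
E
```

```text
top [[0.029, 0.998, -0.05, 0.446], [-1.0, 0.028, -0.011, -0.041], [-0.009, 0.051, 0.999, 1.14], [0.0, 0.0, 0.0, 1.0]] [[538.7185844460619, 0.0, 274.25210324794926], [0.0, 538.7185844460619, 210.04405286506213], [0.0, 0.0, 1.0]] dict_keys(['mtx', 'origin', 'orientation'])
side [[0.998, 0.012, -0.066, 0.483], [-0.064, 0.495, -0.867, -0.681], [0.023, 0.869, 0.494, 0.475], [0.0, 0.0, 0.0, 1.0]] [[460.0982875368762, 0.0, 281.37387555767293], [0.0, 460.0982875368762, 200.65044074349265], [0.0, 0.0, 1.0]] dict_keys(['mtx', 'origin', 'orientation'])
```

View pics/top0.png

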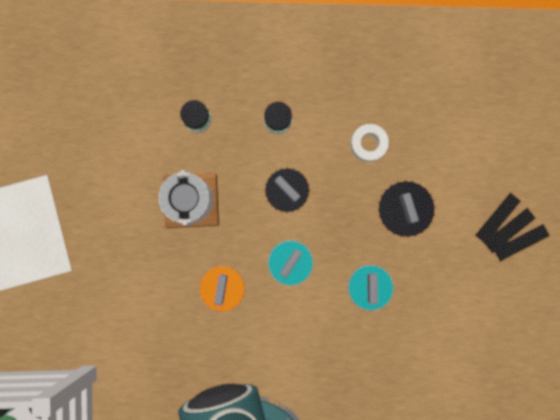

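View pics/side0.png

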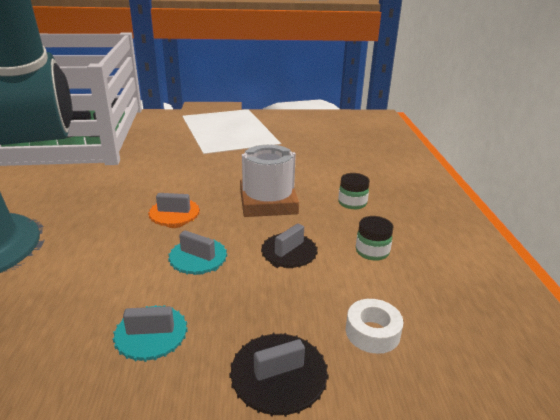

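Top view: there are two black lids, at (287,190) and (407,209). Look-alikes are orange (222,289) and turquoise (291,263) and (371,288). The black lid at (287,190) has the smaller disc (about 44 px against 56 px), so it fits. I'll confirm with a crop and measure. The canister is at (185,198).

Run:
```python
from h import *
z=np.load('top0.npz'); im,d,K,T=[z[k] for k in('im','d','K','T')]
save(cv2.resize(im[150:250,130:450],(800,250),interpolation=cv2.INTER_CUBIC),'crop1.png')
P=cloud(d,K,T)
hsv=cv2.cvtColor(im,cv2.COLOR_RGB2HSV)
def box(x,y,r): m=np.zeros(d.shape,bool); m[y-r:y+r,x-r:x+r]=1; return m
for n,(x,y) in dict(small=(287,190),wide=(407,209)).items():
    b=box(x,y,36)
    H=P[...,2]
    bar=b&(H>.045)&(d>0)
    disc=b&(hsv[...,2]<60)
    full=cv2.convexHull(np.argwhere(disc)[:,::-1].astype(np.int32))
    (cx,cy),r=cv2.minEnclosingCircle(full)
    c=plane([cx,cy],.027,K,T)[0]; e=plane([cx+r,cy],.027,K,T)[0]
    Q=P[bar]; mr=cv2.minAreaRect((Q[:,:2]*1000).astype(np.float32)); 
    m=Q[:,:2].mean(0); w,V=np.linalg.eigh(np.cov((Q[:,:2]-m).T))
    print(n,'disc',c.round(4),'dia',2*np.linalg.norm(c-e),'bar',m.round(4),mr,np.degrees(np.arctan2(V[1,1],V[0,1])),'ztop',np.median(Q[:,2]))
# canister
b=box(185,198,40); rim=b&(P[...,2]>.103)&(P[...,2]<.118)
Q=P[rim]; print('can',len(Q),np.median(Q[:,2]),cv2.minEnclosingCircle((Q[:,:2]*1000).astype(np.float32)))
# block via depth .02-.036
s=bot.read_state(); print(s['time'],s['tcp_rot'],bot.calibration('wrist')['T_tool_cam'])
```

```text
small disc [ 0.5456 -0.0532  0.027 ] dia 0.08462179705505371 bar [ 0.5446 -0.0535] ((544.7625122070312, -53.97563171386719), (59.995567321777344, 16.28795051574707), 46.584571838378906) 45.86997715494052 ztop 0.05897204211288254
wide disc [ 0.5137 -0.3007  0.027 ] dia 0.10985378008018344 bar [ 0.5122 -0.3005] ((512.6865234375, -301.5185241699219), (59.79670333862305, 16.86532211303711), 19.565916061401367) -160.93478561059138 ztop 0.05867477732315263
can 1119 0.10965738152030968 ((517.8319702148438, 144.32330322265625), 51.397701263427734)
0.1 [-3.10093517e+00 -4.90543835e-01  3.54692531e-04] [[ 8.21506819e-04  9.57842269e-01  2.87293427e-01  7.17464620e-02]
 [ 9.99999063e-01 -4.72261377e-04 -1.28493764e-03 -1.79940337e-03]
 [-1.09509000e-03  2.87294214e-01 -9.57841759e-01 -1.41895938e-01]
 [ 0.00000000e+00  0.00000000e+00  0.00000000e+00  1.00000000e+00]]
```

View pics/crop1.png

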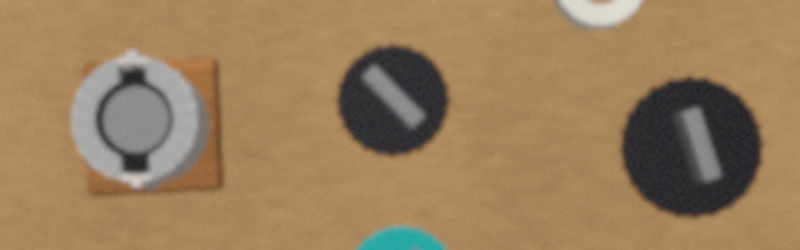

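The crop confirms it. The black lid at crop (393,100) is the smaller one, and the one at (690,145) is clearly wider. The canister slots are at crop (132,76) and (135,163), roughly along world x. Next I look at the canister from close with the wrist camera.

Call:
{"op": "step_arm", "data": {"motion": [[8.5,53.9,-65.2,0,-28],[8.5,53.9,-65.2,0,-28],[8.5,53.9,-65.2,0,-28],[8.5,53.9,-65.2,0,-28],[8.5,53.9,-65.2,0,-28],[8.5,53.9,-65.2,0,-28],[8.5,53.9,-65.2,0,-28],[8.5,53.9,-65.2,0,-28],[8.5,53.9,-65.2,0,-28],[8.5,53.9,-65.2,0,-28],[8.5,53.9,-65.2,0,-28],[8.5,53.9,-65.2,0,-28],[8.5,53.9,-65.2,0,-28],[8.5,53.9,-65.2,0,-28],[8.5,53.9,-65.2,0,-28],[8.5,53.9,-65.2,0,-28],[8.5,53.9,-65.2,0,-28],[8.5,53.9,-65.2,0,-28],[8.5,53.9,-65.2,0,-28],[8.5,53.9,-65.2,0,-28]]}}

```text
time: 2.1
tool_pos: [0.5191, 0.1437, 0.2307]
tcp_rot: [2.892, 1.227, -0.002]
wrist_force: [-0.5, 0.5, 0.2]
width: 0.99
grip_force: 0.0
```

Run:
```python
from h import *
im,d,K,T,s=cam('wrist'); save(im,'w1.png'); np.savez('w1.npz',im=im,d=d,K=K,T=T)
print(s['time'],s['tool_pos'],s['tcp_rot'],s['q'],s['wrist_force'])
P=cloud(d,K,T); print(np.median(P[...,2][abs(P[...,2]-.11)<.012]))
# shadowless hole mask: below rim, inside canister
c0=np.array([.518,.145]); rr=np.hypot(P[...,0]-c0[0],P[...,1]-c0[1])
for lo,hi in ((.106,.115),):
    m=(P[...,2]>lo)&(P[...,2]<hi)&(rr<.06); Q=P[m][:,:2]; r=rr[m]
    print(len(Q),Q.min(0),Q.max(0))
cv2.imwrite('pics/d1.png',np.clip((P[...,2])*2000,0,255).astype(np.uint8))
```

```text
2.1 [0.51906357 0.14367423 0.23068319] [ 2.89200888e+00  1.22657822e+00 -2.49724652e-03] [ 2.24106746e-01  6.94939886e-03  1.89498182e+00 -5.25855712e-04
  1.24118762e+00  9.92812193e-01] [-0.46194671  0.50104135  0.21552371]
0.1084740774393233
4468 [0.46387773 0.09816269] [0.5678767  0.19493576]
```

View pics/w1.png

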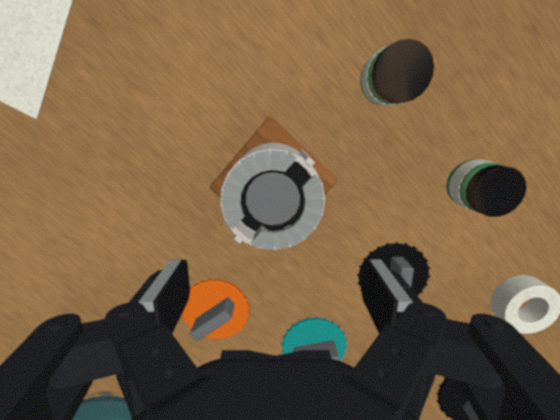

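The canister mouth is at (272,196) and its slots at about (300,172) and (252,223). I'll fit the mouth here, then look again at the placing yaw so that camera offset errors cancel.

Call:
{"op": "step_arm", "data": {"motion": [[8.5,0,0,0,-45],[8.5,0,0,0,-45],[8.5,0,0,0,-45],[8.5,0,0,0,-45],[8.5,0,0,0,-45],[8.5,0,0,0,-90],[8.5,0,0,0,-90],[8.5,0,0,0,-90],[8.5,0,0,0,-90],[8.5,0,0,0,-90],[8.5,0,0,0,-134],[8.5,0,0,0,-134],[8.5,0,0,0,-134],[8.5,0,0,0,-134],[8.5,0,0,0,-134],[8.5,0,0,0,-134],[8.5,0,0,0,-134],[8.5,0,0,0,-134]]}}

```text
time: 3.95
tool_pos: [0.5196, 0.1433, 0.2314]
tcp_rot: [0.007, 3.141, -0.0]
wrist_force: [0.8, -0.3, -0.6]
width: 0.999
grip_force: 0.0
```

```bash
cat > can.py <<'E'
from h import *
from scipy.optimize import least_squares
def fitc(Q):
    f=lambda p:np.hypot(Q[:,0]-p[0],Q[:,1]-p[1])-p[2]
    return least_squares(f,[*Q.mean(0),.04],loss='soft_l1',f_scale=.001).x
def can(im,d,K,T,z=.110):
    g=cv2.cvtColor(im,cv2.COLOR_RGB2HSV)
    P=cloud(d,K,T)
    u0=np.array([.518,.145])
    rr=np.hypot(P[...,0]-u0[0],P[...,1]-u0[1])
    m=((abs(P[...,2]-z)<.006)&(rr<.056)).astype(np.uint8)
    cs,h=cv2.findContours(m,cv2.RETR_CCOMP,cv2.CHAIN_APPROX_NONE)
    i=max(range(len(cs)),key=lambda k:cv2.contourArea(cs[k]))
    o=plane(cs[i][:,0],z,K,T)[:,:2]; co=fitc(o)
    ho=[c for k,c in enumerate(cs) if h[0][k][3]==i]
    hc=plane(max(ho,key=cv2.contourArea)[:,0],z,K,T)[:,:2]
    ch=fitc(hc)
    v,u=np.mgrid[:d.shape[0],:d.shape[1]]
    W=plane(np.c_[u.ravel(),v.ravel()],z,K,T)[:,:2]; c=(co+ch)[:2]/2
    r=np.hypot(*(W-c).T); dk=(g[...,2].ravel()<75)&(r>.032)&(r<.042)
    a=np.arctan2(*(W[dk]-c).T[::-1]); ang=np.degrees(np.angle(np.exp(2j*a).mean())/2)
    # two slot centroids
    A=W[dk][np.cos(a)>0].mean(0);B=W[dk][np.cos(a)<0].mean(0)
    print('outer',co.round(4),'hole',ch.round(4),'slot ang',ang.round(1),dk.sum(),'AB',A.round(4),B.round(4),np.degrees(np.arctan2(*(A-B)[::-1])).round(1))
E
python3 - <<'E'
from can import *
im,d,K,T,s=cam('wrist'); save(im,'w2.png'); np.savez('w2.npz',im=im,d=d,K=K,T=T)
print(s['time'],s['tool_pos'],s['tcp_rot'],s['q'])
for f in('top0','w1','w2'):
    z=np.load(f+'.npz'); can(*[z[k] for k in('im','d','K','T')])
E
```

```text
3.95 [0.51960718 0.14334191 0.23142998] [ 6.80158698e-03  3.14137155e+00 -1.05336676e-04] [ 2.23032386e-01  6.11829309e-03  1.89442174e+00 -1.19546054e-04
  1.24085925e+00 -1.34339490e+00]
outer [0.5175 0.1451 0.0475] hole [0.5174 0.1453 0.0316] slot ang 3.9 54 AB [0.5521 0.1478] [0.4827 0.1431] 3.9
outer [0.5165 0.1473 0.0474] hole [0.5167 0.1475 0.0305] slot ang 4.0 266 AB [0.5526 0.1503] [0.4842 0.1473] 2.5
outer [0.5146 0.1471 0.0475] hole [0.5138 0.1471 0.0309] slot ang 4.4 266 AB [0.5462 0.1487] [0.4782 0.1443] 3.8
```

Call:
{"op": "step_arm", "data": {"motion": [[8.5,-2.3,-19.5,0,45],[8.5,-2.3,-19.5,0,45],[8.5,-2.3,-19.5,0,45],[8.5,-2.3,-19.5,0,45],[8.5,-2.3,-19.5,0,45],[8.5,-2.3,-19.5,0,90],[8.5,-2.3,-19.5,0,90],[8.5,-2.3,-19.5,0,90],[8.5,-2.3,-19.5,0,90],[8.5,-2.3,-19.5,0,90],[8.5,-2.3,-19.5,0,134],[8.5,-2.3,-19.5,0,134],[8.5,-2.3,-19.5,0,134],[8.5,-2.3,-19.5,0,134],[8.5,-2.3,-19.5,0,134],[8.5,-2.3,-19.5,0,134],[8.5,-2.3,-19.5,0,134],[8.5,-2.3,-19.5,0,134]]}}

```text
time: 5.8
tool_pos: [0.5426, -0.0507, 0.2313]
tcp_rot: [-2.891, -1.229, 0.0]
wrist_force: [0.0, -0.3, 0.2]
width: 0.995
grip_force: 0.0
```

```bash
cat > lid.py <<'E'
from h import *
im,d,K,T,s=cam('wrist'); save(im,'w3.png'); np.savez('w3.npz',im=im,d=d,K=K,T=T)
P=cloud(d,K,T); c0=np.array([.543,-.052])
print(s['time'],s['tool_pos'],s['tcp_rot'],s['q'].round(2) if hasattr(s['q'],'round') else s['q'])
rr=np.hypot(P[...,0]-c0[0],P[...,1]-c0[1])
m=(P[...,2]>.054)&(P[...,2]<.066)&(rr<.045)
uv=np.argwhere(m)[:,::-1]; W=plane(uv,.060,K,T)[:,:2]
mr=cv2.minAreaRect((W*1000).astype(np.float32)); print('bar',mr,np.median(P[...,2][m]))
v,u=np.mgrid[:420,:560]; W=plane(np.c_[u.ravel(),v.ravel()],.027,K,T)[:,:2]
dk=(im.max(2).ravel()<60)&(np.hypot(*(W-c0).T)<.055)
print('disc',[x*1 for x in cv2.minEnclosingCircle((W[dk]*1000).astype(np.float32))])
b=np.array(mr[0])/1000; M=R.from_rotvec(s['tcp_rot']).as_matrix()
print('shift tool mm',M.T@np.r_[b-s['tool_pos'][:2],0]*1000,'yaw',np.degrees(np.arctan2(M[1,0],M[0,0])))
E
python3 lid.py
```

```text
5.8 [ 0.54257163 -0.05070275  0.23126855] [-2.89135117e+00 -1.22866703e+00  8.70175343e-05] [-0.14  0.02  1.88 -0.    1.24  0.63]
bar ((543.9993896484375, -52.625423431396484), (58.86672592163086, 15.375134468078613), 45.91529846191406) 0.05898356516765052
disc [(543.3526611328125, -52.203914642333984), 45.40361785888672]
shift tool mm [-3.93135778e-01  2.36233131e+00 -5.71346616e-05] yaw 46.04570624152992
```

View pics/w3.png

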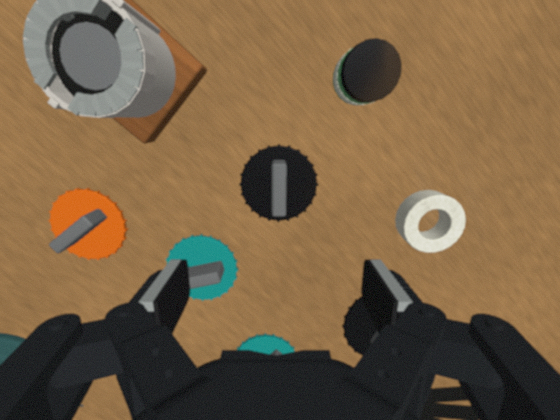

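The lid is at (279,182) with its bar along the tool x axis. Next I descend, grip and lift slightly.

Call:
{"op": "step_arm", "data": {"motion": [[8.5,-0.15,0.2,4,0],[8.5,-0.15,0.2,8,0],[8.5,-0.15,0.2,12,0],[8.5,-0.15,0.2,16,0],[8.5,-0.15,0.2,18,0],[8.5,-0.15,0.2,19.5,0],[8.5,-0.15,0.2,20,0],[8.5,-0.15,0.2,20,0],[1,-0.15,0.2,20,0],[1,-0.15,0.2,20,0],[1,-0.15,0.2,20,0],[1,-0.15,0.2,20,0],[1,-0.15,0.2,20,0],[1,-0.15,0.2,20,0],[1,-0.15,0.2,20,0],[1,-0.15,0.2,20,0],[1,-0.15,0.2,20,0],[1,-0.15,0.2,20,0]], "force": 50}}

```text
time: 7.65
tool_pos: [0.5435, -0.053, 0.0317]
tcp_rot: [2.892, 1.227, 0.001]
wrist_force: [-0.2, -0.6, 5.3]
width: 0.176
grip_force: 53.9
```

Call:
{"op": "step_arm", "data": {"motion": [[1,0,0,-2,0],[1,0,0,-6,0],[1,0,0,-11,0],[1,0,0,-17,0],[1,0,0,-19,0],[1,3,-4,-19,-30],[1,6,-8,-19,-30],[1,9,-12,-19,-30],[1,12.4,-15.9,-19,-60],[1,12.4,-15.9,-19,-60],[1,12.4,-15.9,-19,-60],[1,12.4,-15.9,-19,-60],[1,12.4,-15.9,-19,-100],[1,12.4,-15.9,-19,-100],[1,12.4,-15.9,-19,-100],[1,12.4,-15.9,-19,-138],[1,12.4,-15.9,-19,-138],[1,12.4,-15.9,-19,-138],[1,12.4,-15.9,-19,-138],[1,12.4,-15.9,-19,-138]]}}

```text
time: 9.65
tool_pos: [0.514, 0.1465, 0.2199]
tcp_rot: [-0.134, -3.136, 0.001]
wrist_force: [0.7, 0.9, -0.5]
width: 0.178
grip_force: 53.1
```

Call:
{"op": "step_arm", "data": {"motion": [[1,0,0,0,0],[1,0,0,0,0]]}}

```text
time: 9.85
tool_pos: [0.5143, 0.1466, 0.2204]
tcp_rot: [-0.15, -3.136, 0.001]
wrist_force: [-0.1, -0.2, -0.7]
width: 0.174
grip_force: 53.0
```

```bash
cat > chk.py <<'E'
from h import *
import sys
s=bot.read_state(); print(s['time'],s['tool_pos'],s['q'],s['wrist_force'],s['width'],s['grip_force'])
M=R.from_rotvec(s['tcp_rot']).as_matrix(); print('yaw',np.degrees(np.arctan2(M[1,0],M[0,0])),'zaxis',M[:,2])
a=cam('side')[0]; b=cam('wrist')[0]
a=cv2.resize(a[60:270,180:390],(420,420)); save(np.hstack([a[:420],b[:, 90:470]]),sys.argv[1])
E
python3 chk.py c1.png
```

```text
9.85 [0.51434536 0.14657893 0.22038321] [ 2.31004219e-01  6.86628143e-03  1.91438425e+00  7.13529585e-05
  1.22200060e+00 -1.24434035e+00] [-0.08962783 -0.151187   -0.71916219] 0.17422942724229093 53.04982244968414
yaw 174.52959531320215 zaxis [-1.62977706e-03 -3.14442001e-04 -9.99998622e-01]
```

View pics/c1.png

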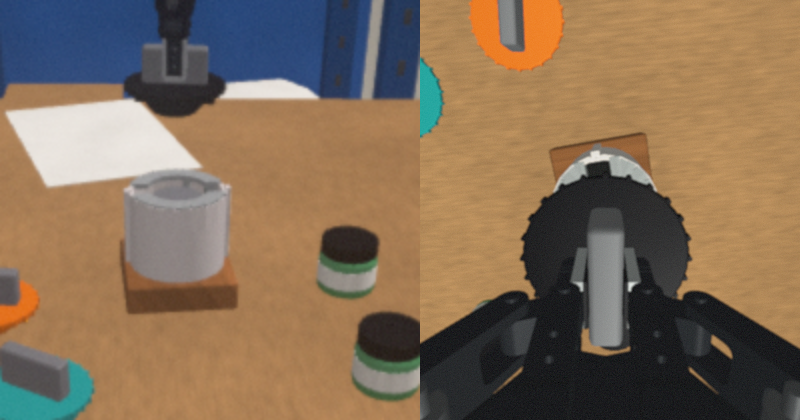

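The lid is held level and square; the left panel (side view) shows it above the canister. The yaw came up short at 174.5° against the wanted 184°, so I'll correct that and lower in stages.

Call:
{"op": "step_arm", "data": {"motion": [[1,-0.07,0.02,0,-5],[1,-0.07,0.02,0,-9.5],[1,-0.07,0.02,1.5,-9.5],[1,-0.07,0.02,3,-9.5],[1,-0.07,0.02,4.2,-9.5],[1,-0.07,0.02,5,-9.5],[1,-0.07,0.02,5.2,-9.5],[1,-0.07,0.02,5.2,-9.5]]}}

```text
time: 10.75
tool_pos: [0.5153, 0.1467, 0.1686]
tcp_rot: [0.115, -3.138, 0.0]
wrist_force: [0.7, 0.2, -1.5]
width: 0.174
grip_force: 53.1
```

```bash
python3 chk.py c2.png
```

```text
10.75 [0.51532946 0.14674448 0.16858058] [ 2.30933624e-01  5.09910173e-02  1.96846268e+00 -9.78740486e-06
  1.12333331e+00 -1.41340366e+00] [ 0.67505008  0.16044272 -1.51594587] 0.17374621418280653 53.061182498931885
yaw -175.78617715978564 zaxis [-1.16062771e-03 -2.81960966e-04 -9.99999287e-01]
```

View pics/c2.png

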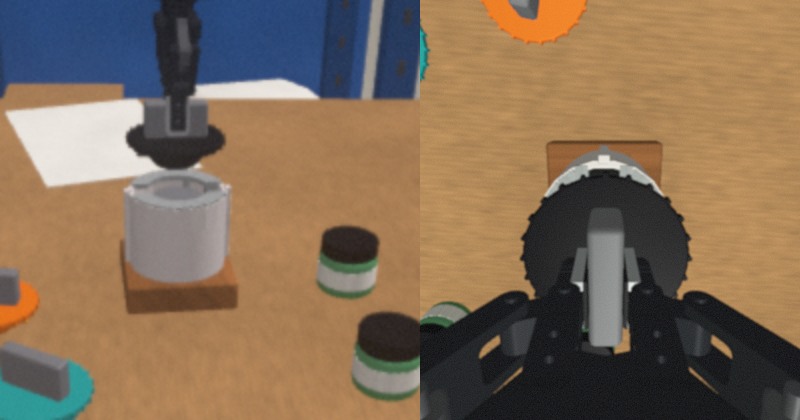

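The visible rib at (604,156) lines up with the bar at column 605. I'll lower further and watch the force.

Call:
{"op": "step_arm", "data": {"motion": [[1,0,0,0.3,0],[1,0,0,0.6,0],[1,0,0,0.9,0],[1,0,0,1.2,0],[1,0,0,1.4,0],[1,0,0,1.4,0]]}}

```text
time: 11.45
tool_pos: [0.5153, 0.1468, 0.1547]
tcp_rot: [0.116, -3.139, 0.0]
wrist_force: [0.3, -0.2, -0.8]
width: 0.18
grip_force: 53.1
```

Call:
{"op": "step_arm", "data": {"motion": [[1,0,0,0.2,0],[1,0,0,0.4,0],[1,0,0,0.6,0],[1,0,0,0.6,0]]}}

```text
time: 11.85
tool_pos: [0.5154, 0.1467, 0.1488]
tcp_rot: [0.116, -3.139, 0.0]
wrist_force: [-0.1, -0.4, -1.0]
width: 0.178
grip_force: 53.1
```

No plate force yet, and that is because the TCP sits 11 mm below the bar's centre. So the foot meets the rim at TCP z = 0.142, lugs reach the rim at 0.134, and the lid is fully down at about 0.1215.

Call:
{"op": "step_arm", "data": {"motion": [[1,0,0,0.4,0],[1,0,0,0.8,0],[1,0,0,1.1,0],[1,0,0,1.3,0],[1,0,0,1.3,0]]}}

```text
time: 12.35
tool_pos: [0.5153, 0.1467, 0.1357]
tcp_rot: [0.116, -3.139, 0.0]
wrist_force: [-0.1, -0.5, -1.9]
width: 0.179
grip_force: 53.1
```

```bash
python3 chk.py c3.png
```

```text
12.35 [0.51529619 0.14672351 0.13573231] [ 2.30907060e-01  8.33190063e-02  1.99943175e+00 -5.42796895e-06
  1.05979641e+00 -1.41376538e+00] [-0.11765079 -0.45860409 -1.85927813] 0.17858683559309702 53.06033134460449
yaw -175.76706236480166 zaxis [-9.28094881e-04 -2.23059098e-04 -9.99999544e-01]
```

View pics/c3.png

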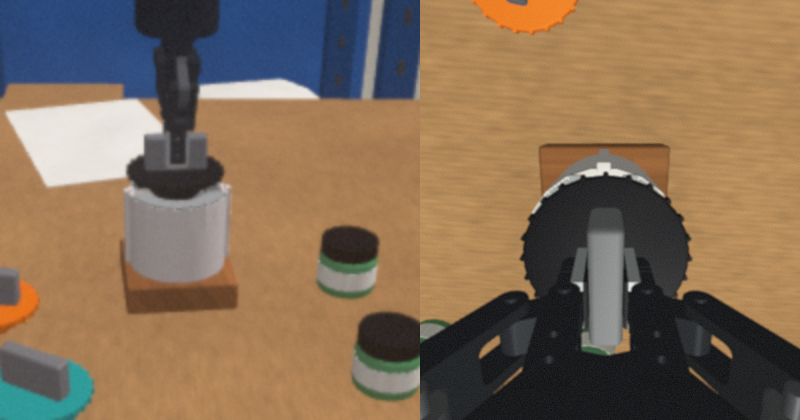

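The plug is inside the mouth, centred, with no contact force. I'll go down gently through the flange.

Call:
{"op": "step_arm", "data": {"motion": [[1,0,0,0.2,0],[1,0,0,0.4,0],[1,0,0,0.6,0],[1,0,0,0.7,0],[1,0,0,0.7,0]]}}

```text
time: 12.95
tool_pos: [0.5159, 0.1469, 0.1296]
tcp_rot: [-0.116, 3.139, 0.0]
wrist_force: [-1.2, 0.3, 2.1]
width: 0.178
grip_force: 53.5
```

Call:
{"op": "step_arm", "data": {"motion": [[1,0,0,0.2,0],[1,0,0,0.4,0],[1,0,0,0.6,0],[1,0,0,0.7,0],[1,0,0,0.7,0]]}}

```text
time: 13.45
tool_pos: [0.5159, 0.1469, 0.1225]
tcp_rot: [-0.116, 3.139, 0.0]
wrist_force: [-1.2, 0.0, 4.5]
width: 0.178
grip_force: 53.9
```

The bar is 24 mm above the rim with only spring force (about 5–6 N). I'll press 0.5 mm more and start the clockwise twist.

Call:
{"op": "step_arm", "data": {"motion": [[1,0,0,0.05,0],[1,0,0,0.05,6],[1,0,0,0.05,12],[1,0,0,0.05,18],[1,0,0,0.05,24],[1,0,0,0.05,30],[1,0,0,0.05,30]]}}

```text
time: 14.15
tool_pos: [0.5167, 0.1468, 0.1225]
tcp_rot: [0.7, 3.06, 0.001]
wrist_force: [1.9, -0.6, 5.4]
width: 0.179
grip_force: 54.0
```

```bash
python3 -c "
from h import *
s=bot.read_state();print(s['time'],s['torque'],s['wrist_force'],s['q'])"
```

```text
14.15 [-0.20435342 -0.15818792 -0.02585895] [ 1.9166513  -0.6135469   5.44711472] [ 2.30668207e-01  9.82568136e-02  2.01018758e+00 -5.24612239e-04
  1.03089698e+00 -8.89913795e-01]
```

Call:
{"op": "step_arm", "data": {"motion": [[1,0,0,0,6],[1,0,0,0,12],[1,0,0,0,18],[1,0,0,0,24],[1,0,0,0,30],[1,0,0,0,36],[1,0,0,0,42],[1,0,0,0,48],[1,0,0,0,53],[1,0,0,0,57],[1,0,0,0,60],[1,0,0,0,60]]}}

```text
time: 15.35
tool_pos: [0.516, 0.1468, 0.1221]
tcp_rot: [2.135, 2.303, 0.001]
wrist_force: [0.3, -0.8, 5.2]
width: 0.182
grip_force: 54.0
```

```bash
python3 -c "
from h import *
s=bot.read_state();print(s['time'],s['torque'],s['wrist_force'],s['q'])
M=R.from_rotvec(s['tcp_rot']).as_matrix(); print('yaw',np.degrees(np.arctan2(M[1,0],M[0,0])))"
```

```text
15.35 [-0.17098824  0.05598967  0.00036689] [ 0.25654146 -0.84637175  5.15379167] [ 2.30784394e-01  9.83438693e-02  2.01084796e+00 -2.44121784e-04
  1.03170297e+00  1.55281846e-01]
yaw 94.33315154287025
```

Turned 90° with negligible torque. I'll ease up about 1.3 mm so the lugs seat, then open and retreat.

Call:
{"op": "step_arm", "data": {"motion": [[1,0,0,-0.07,0],[1,0,0,-0.13,0],[1,0,0,-0.13,0],[3,0,0,-0.13,0],[5,0,0,-0.13,0],[8,0,0,-0.13,0],[8,0,0,-0.13,0],[8,0,0,-0.13,0],[8,0,0,-0.13,0],[8,0,0,-2,0],[8,0,0,-5,0],[8,0,0,-9,0],[8,0,0,-13,0],[8,0,0,-13,0]]}}

```text
time: 16.75
tool_pos: [0.5196, 0.1478, 0.2593]
tcp_rot: [2.133, 2.297, 0.016]
wrist_force: [0.6, 0.5, 0.7]
width: 0.938
grip_force: 0.0
```

Run:
```python
from h import *
im,d,K,T,s=cam('wrist'); P=cloud(d,K,T); print(s['time'],s['tool_pos'],s['wrist_force'])
rr=np.hypot(P[...,0]-.5158,P[...,1]-.1468)
m=(P[...,2]>.135)&(P[...,2]<.18)&(rr<.045)
mr=cv2.minAreaRect((P[m][:,:2]*1000).astype(np.float32)); z=P[...,2][m]; print(mr,np.median(z)-.110-.017, np.percentile(z,[30,90]))
m=(P[...,2]>.11)&(P[...,2]<.135)&(rr<.045)&(rr>.03); print('disc top',np.median(P[...,2][m]))
a=cam('side')[0]; a=cv2.resize(a[60:270,180:390],(420,420)); save(np.hstack([a,im[:,90:470]]),'c4.png')
```

```text
16.75 [0.51964874 0.14778145 0.25925089] [0.57573477 0.54164632 0.73984379]
((514.204345703125, 148.92965698242188), (15.243598937988281, 58.945064544677734), 4.221647262573242) 0.024053940609493396 [0.15063001 0.15196601]
disc top 0.1182922474264348
```

View pics/c4.png

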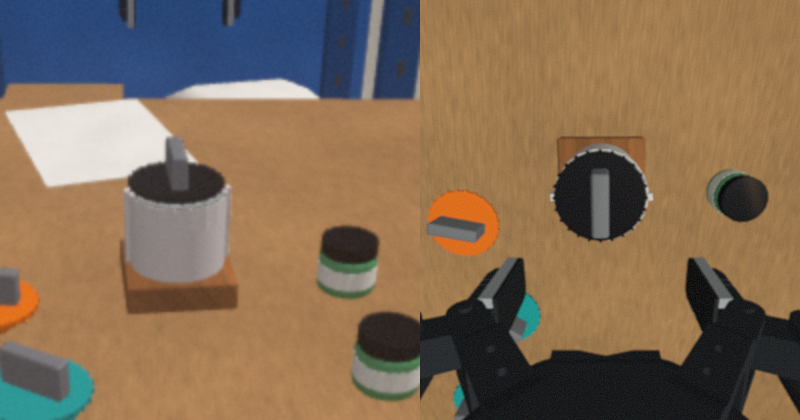

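The lid stays down: the bar is about 24–25 mm above the rim, where an unlocked lid would sit at 33 mm. The bar at (600,205) is square to the ribs at (553,195) and (649,195), and the gripper is clear.

```bash
python3 -c "
from workcell import bot
print(bot.finish_job())"
```

```text
the job is handed in; nothing more can be done
None
```

The smaller black lid is locked on the white canister after a 90° clockwise turn with almost no resistance. It has been released, nothing else was touched, and the job was handed in about 17 s into the 45 s limit.

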